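Clamp a drill guide on a foam-bone plate

ROBOT

A 6-joint arm with a two-finger parallel gripper is mounted at the origin on a cart in front of the work surface, level with it; the furniture and walls round the work are solid. World frame = base frame: x ahead of the robot, y to its left, z up, the work surface at z = 0. Lengths are in mm, angles in degrees, forces in N, time in s.
With the tool pointing down it reaches from about 300 to 850 mm from the base axis. Payload 4.2 kg.
Tool frame: the origin (TCP) lies at the very end of the fingers, on their centre line; the grasp point (between the pads) lies 19 mm behind it (env.grip_point_offset is the distance from the TCP to the grasp point, in mm); z points along the fingers, y is the line along which they close (so a half turn about z gives the same grasp; the last joint's range is limited). The gripper opens to 91 mm and grips with 3 to 60 N. Pads are 32 mm wide; open, the fingers measure 118 mm over their backs; the gripper's body (76 mm by 178 mm) begins 60 mm behind the grasp point.
Start: joints at [-77.98, 18.312, 89.639, -0, 72.044, -1.146], TCP at [130.977, -559.9, 213.976] pointing down, gripper open.
Joint ranges: [-177.97, 177.97], [-48.28, 115.42], [12.27, 149.76], [-77.06, 257.06], [2.81, 150.46], [-146.56, 146.56]. Speed limits (degrees/s): [147.25, 147.25, 180, 180, 180, 180].

INTERFACE

Orientations are given as [roll, pitch, yaw] about the fixed x, y, z axes, in that order (R = Rz(yaw) Ry(pitch) Rx(roll)).
In Python, from workcell import env gives the robot as it stands. The module is installed in compiled form; this text tells all that it offers.
- The arm moves only by the tool arm_command, never from a script. Its argument "rows" is a list of rows, each an object with "delta_pos": the shift along the tool's x, y, z in mm, a list of three; "roll": the turn about the tool's z in units of 5 degrees (1.0 is 5 degrees); "jaw": the opening in per cent of the stroke, from 0 (shut) to 100 (fully open). A call has 1 to 20 rows; each row is the pose to reach, as a shift and turn from the pose commanded when the call began, along the tool's axes at that moment; what a row does not reach only later rows make up. A row lasts 1/12 s, in which the tool goes at most 41.7 mm and 7.16 degrees, less where a joint would pass 70% of its speed; a pose out of reach is approached as far as the arm can. A call with a gripper value outside its range is refused whole. The fingers move at their own pace and stop on an object; "squeeze" is the grip in N (left out, the last holds). Time passes only in rows, so rows that repeat a pose let the fingers close. It gives the time, the measured TCP pose, the force, the opening and the grip force at its end, in the units of the state.
- env.state(): the state, without advancing time (a new reading comes with each control period).
- env.grab_frame(name): name is "scene" or "top" or "wrist"; returns a dict with "img" (400x640x3 uint8, blue, green, red), "z_map" (400x640 float32, mm along the optical axis (not along the pixel's ray), 0 where there is no reading), "fov_y" (degrees; the focal length in pixels is half the picture's height over the tangent of half this angle, whatever the lens; pixels are square), "cx", "cy" (the principal point, pixels), "R" (3x3) and "t" (3): a world point X has camera coordinates R X + t; the wrist camera has in their place "T_tool_cam" (4x4, takes a point from camera to tool coordinates, whose origin is the TCP and whose axes are the flange's). Camera axes: x right, y down, z forward; pixel columns grow to the right and rows downward; lengths in mm; the calibration is good to about 2 mm. A picture is of the moment at which its call begins: read the wrist's pose just before it.
- env.job_done(): hands the job in; it is judged then, once.
The state is a dict: "time_s": time; "qpos": joint angles; "qvel": joint speeds; "effort": joint torques, N m; "ee_pos": TCP position; "ee_rot": TCP orientation; "force": force on the tool from outside, world axes, zero at the start; "torque": the same for the moment, N m; "gripper_width": finger opening in mm; "gripper_force": force on a finger pad.
Only numpy, scipy, OpenCV 4.12 (cv2) and the standard library are available. Lean on these libraries where they do the work, as an engineer would, in place of code of your own. Each camera call takes 0.05 s, during which the arm holds its last target. There are 200 camera calls.

TASK

Lay the plain foam plate on the bed of the bench clamp between its jaws, longer side across the bar, and stack the metal guide plate with the four holes squarely on top of it. Then pump the clamp's trigger towards its handle between your fingers, with long squeezes and letting it spring back between them, until the sprung pad has pushed the pile up against the fixed jaw and is itself pressed about half way into the sliding jaw, never nearly all the way, which would crush the foam. Finish while holding: keep the trigger and handle squeezed between your fingers with the pile clamped, and do not disturb the loose things around.

Things in the scene. Friction and masses are not known exactly. Their poses are not given: they have to be found in the camera images.
- clamp: Low steel bar clamp bolted to the table, roughly across the robot's view; bar (the bed) 44 mm wide, top 10 mm above the table. Origin on the table under the bar; +x is the way the jaw closes, z up, all parts centred on y = 0. Along x: trigger -140 to -128 mm (released), handle -101 to -87, fixed jaw 100 to 118 (face at 100, 62 mm wide, top 46 mm up).
- bed (a point): Point on the top of the bar, 10 mm above the table, where the centre of the plates' underside lies when they are flush with the fixed jaw (23 mm before the fixed jaw's face); frame parallel to the clamp's.
- handle: Fixed black upright post of the clamp, 14 mm thick along the clamp's x, 34 mm wide, free to grip from 45 to 90 mm above the table. This body's origin and axes coincide with those of the clamp.
- handle_face (a point): Centre of the handle's face that looks to the sliding jaw, at gripping height, 65 mm above the table. One finger goes here, the gap to the sliding jaw is at least 32 mm.
- trigger_face (a point): Centre of the outer face of the trigger, 65 mm above the table, moving with it; the other finger goes here. The trigger is a grey upright post 12 mm thick along the clamp's x, 34 mm wide, 30 to 90 mm above the table. Trigger and handle measure 53 mm over both when released, 29 mm when squeezed home.
- trigger (a joint): Travel of the trigger towards the handle, 0 released to 0.024 m home. Sprung back with 3 to 5 N. Going in, its pawl catches a tooth (8 mm pitch) of the jaw's bar after up to 8 mm idle travel and carries the sliding jaw along one to one; going back it clicks over the teeth and the jaw stays.
- jaw (a joint): Advance of the sliding jaw along the clamp's +x, 0 to 0.085 m; starts between 0 and 0.024. Block at clamp x -55 to -31 mm when 0; 50 mm wide, top 46 mm up; its toothed bar (top 24 mm up) runs back under handle and trigger. Friction 4 N: it stays where left (gives back only while the pad presses harder than that with the trigger let go).
- pad (a joint): How far the sprung pad is pushed into the sliding jaw: 0 free, 0.018 m stopped. Spring 1 N per mm. 0.004 to 0.012 is a good clamping; over 0.015 crushes the foam.
- pad_face (a point): Centre of the pad's front face, 26 mm above the table, at clamp x -5 mm when jaw and pad are 0; the pad is 50 mm wide and 28 mm high (12 to 40 mm above the table).
- foam_plate: Loose plain cream foam-bone plate, 46 (its x) x 60 (its y) x 20 (z) mm, 80 g; origin at the centre of its underside. Goes below, its 46 mm side along the clamp's x, so that 8 mm stick out over each side of the bar.
- guide_plate: Loose bare metal drill guide plate with four through holes, 46 (its x) x 60 (its y) x 10 (z) mm, 100 g; origin at the centre of its underside. Goes on top of the foam plate, edges in line.
- specimen_jar: Small screw-top jar standing among the plates, 40 mm across, 52 mm high, loose: leave alone. Origin under its centre.
- gauze_pack: Flat swab packet lying at the right of the clamp, 62 x 75 x 11 mm, loose: leave alone. Origin under its centre.
There are look-alikes about, which are no part of the job. What is shaped like the guide_plate but turquoise is not meant.

How it is judged (in metres and radians):
On the way, in this order (a step that is already met when the one before it is completed fails the run):
1. the guide plate lies square on the foam plate on the clamp bed, let go (horizontal distance between guide_plate and foam_plate below 0.006 m and angle between the x axis of guide_plate and the x axis of foam_plate, either way round below 0.1 rad and z of guide_plate in the frame of foam_plate between 0.0175 and 0.0225 m and z of foam_plate in the frame of bed between -0.0025 and 0.0025 m and horizontal distance between foam_plate and bed below 0.025 m and contact force between the fingers and guide_plate below 0.1 N and contact force between the fingers and foam_plate below 0.1 N), for 0.2 s.
2. the trigger is squeezed in (value of joint trigger above 0.012 m), for 0.02 s.
3. the trigger has been let back (value of joint trigger below 0.006 m), for 0.02 s.
At the end, for the whole second after the job is handed in: Fingers press trigger (>1.5 N) and handle (>1 N), trigger in >2 mm; pad pressed in 4 to 13.5 mm; foam plate flat on the bed, within 3 mm of the fixed jaw, 8 mm of the bar's middle, 0.06 rad of square; guide plate on it within 6 mm and 0.08 rad (contact force between the fingers and trigger above 1.5 N and contact force between the fingers and handle above 1 N and value of joint trigger above 0.002 m and value of joint pad between 0.004 and 0.0135 m and x of foam_plate in the frame of bed between -0.003 and 0.003 m and y of foam_plate in the frame of bed between -0.008 and 0.008 m and z of foam_plate in the frame of bed between -0.0025 and 0.0025 m and angle between the x axis of foam_plate and the x axis of clamp, either way round below 0.06 rad and horizontal distance between guide_plate and foam_plate below 0.006 m and angle between the x axis of guide_plate and the x axis of foam_plate, either way round below 0.08 rad and z of guide_plate in the frame of foam_plate between 0.0175 and 0.0225 m); the arm keeps its last pose, push and grip.
It fails at once if the foam is crushed: pad pressed in more than 15 mm (value of joint pad above 0.015 m).
It fails at once if the jar is disturbed (distance of specimen_jar from where it was at the start of the episode above 0.02 m).
It fails at once if the swab packet is disturbed (distance of gauze_pack from where it was at the start of the episode above 0.02 m).
It also fails if it takes over 72 s, if anything falls off the work surface, if the arm or the gripper's body presses on something with over 40 N, if the wrist force passes 120 N, or if a joint passes its speed limit or range.

## Working session

There is one attempt and no reset: what is moved stays moved. The work goes in short steps, Python scripts to look and compute and a tool call to move; the robot and the scene stay as the last step left them, time stands still between calls to the robot, and variables do not carry over. Pictures are saved under pics/ and viewed, at most 10 in all, crops included, and the job is handed in when it is done.

Besides the shell and the picture viewer there is one more tool, called after ">>>" as a command line: name --argument value ..., lists and objects as JSON in quotes. arm_command: Moves the arm, as the interface text tells. Its arguments: {"type":"object","properties":{"rows":{"type":"array"},"squeeze":{"type":"number"}},"required":["rows"]}

```bash
mkdir -p pics; cat > h.py <<'E'
import numpy as np, cv2
from workcell import env
def pts(f):
    "world points for each pixel (scene/top)"
    h,w=f["z_map"].shape; F=h/2/np.tan(np.radians(f["fov_y"]/2))
    u,v=np.meshgrid(np.arange(w),np.arange(h)); z=f["z_map"]
    c=np.stack([(u-f["cx"])/F*z,(v-f["cy"])/F*z,z],-1)
    return (c-np.array(f["t"]))@np.array(f["R"])
E
python3 - <<'E'
from h import *
print(env.state())
for n in("top","scene"):
    f=env.grab_frame(n); cv2.imwrite(f"pics/{n}0.png",f["img"]); np.savez(f"{n}0.npz",**f)
    print(n,f["fov_y"],f["R"],f["t"],(f["z_map"]>0).mean())
E
```

```text
{'time_s': 0.0, 'qpos': array([-7.79778070e+01,  1.83498060e+01,  8.97054006e+01, -1.40587494e-03,
        7.20451491e+01, -1.14512255e+00]), 'qvel': array([-0.08049206,  0.07347702,  0.07235123,  0.07481434, -0.01297185,
       -0.01644332]), 'effort': array([-1.88485123e-03, -4.12465596e+01, -2.31975585e+01,  7.25555490e-02,
        4.57476277e-02, -1.56275755e-04]), 'ee_pos': array([ 130.87742362, -559.38554265,  213.14550415]), 'ee_rot': array([-1.79899638e+02, -6.69210014e-04,  1.31677495e+01]), 'force': array([-0.79973712,  0.04658075,  0.26935196]), 'torque': array([-0.00912751, -0.03119299,  0.0336536 ]), 'gripper_force': 0.0, 'gripper_width': 91.134876198418}
top 47.083795092200376 [[-0.00264837 -0.99987125  0.01582627]
 [-0.99844277  0.00176203 -0.05575784]
 [ 0.05572277 -0.01594929 -0.99831888]] [-111.78296046  512.18456378 1076.39400398] 0.9959921875
scene 43.46510726036575 [[-0.69152883 -0.72200856  0.02217024]
 [-0.40997037  0.36702373 -0.83499574]
 [ 0.59473706 -0.58651277 -0.5498096 ]] [290.52063684 323.09167554 691.11278871] 0.9960703125
```

View pics/top0.png

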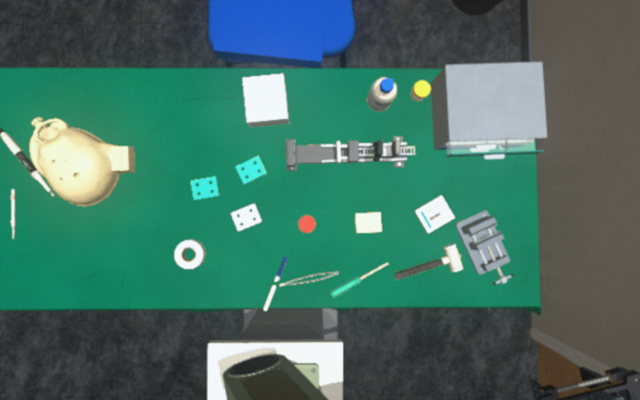

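View pics/scene0.png

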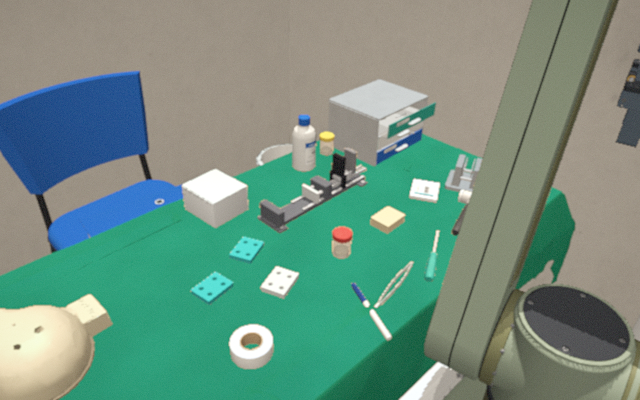

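Top view: clamp lies along the image row at about y=152. Its fixed jaw is at (291,153) and its trigger/handle at (380–400,150), so clamp +x is world +y. The white guide plate is at (246,217), the foam plate at (368,222), the jar at (307,224) and the gauze pack at (435,213). The turquoise plates at (204,188) and (251,169) are the look-alikes.

```bash
python3 - <<'E'
from h import *
f=dict(np.load("top0.npz")); P=pts(f); img=f["img"]
hsv=cv2.cvtColor(img,cv2.COLOR_BGR2HSV)
ng=((hsv[...,0]<70)|(hsv[...,0]>90)|(hsv[...,1]<90)|(hsv[...,2]>150))
def rect(name,u0,v0,u1,v1,zlo,zhi):
    m=np.zeros(ng.shape,bool); m[v0:v1,u0:u1]=1
    q=P[m&ng&(P[...,2]>zlo)&(P[...,2]<zhi)]
    r=cv2.minAreaRect(q[:,:2].astype(np.float32)); print(name,len(q),np.round(r[0],1),np.round(r[1],1),round(r[2],1),"z",np.round(np.percentile(q[:,2],[5,50,95]),1))
    return q
rect("guide",225,198,268,236,5,20)
rect("foam",348,205,390,240,14,30)
rect("jar",292,208,322,240,40,60)
rect("gauze",410,188,460,238,5,20)
rect("turq",230,150,270,186,5,20)
rect("fixjaw",280,132,300,172,40,55)
rect("handle/trigger",365,125,420,170,75,105)
rect("slidejaw",330,125,372,170,40,55)
rect("bar",300,130,335,175,6,15)
# table normal height check
print("table",np.median(P[170:200,300:350,2]))
# profile along clamp
for u in range(282,420,3): 
    v=152; print(u,np.round(P[v,u],0),end=" ")
s=cv2.resize(img[115:245,190:450],None,fx=3,fy=3,interpolation=cv2.INTER_CUBIC); cv2.imwrite("pics/c1.png",s)
E
```

```text
guide 459 [445.4  67.7] [45.9 61.5] 22.7 z [ 6.9 10.2 13.3]
foam 493 [ 431.8 -221.2] [45.9 60. ] 2.7 z [17.  20.4 23.5]
jar 226 [429.8 -77.3] [36.7 36.7] 89.7 z [48.9 52.4 55.5]
gauze 846 [ 436.1 -391.8] [99.  77.4] 30.5 z [ 7.2 10.8 14.1]
turq 453 [558.2  57.3] [46.6 60. ] 25.9 z [ 6.9 10.4 13.9]
fixjaw 210 [594.6 -37.8] [60.8 18.9] 0.2 z [41.9 45.8 49.4]
handle/trigger 195 [ 600.9 -259.7] [33.7 54. ] 1.1 z [79.9 89.2 92.9]
slidejaw 254 [ 598.2 -172.5] [48.  49.7] 3.0 z [41.  45.6 49.2]
bar 593 [ 596.8 -100.8] [44.3 81.9] 0.4 z [ 7.2 10.3 13.9]
table 0.23167904537184975
282 [603. -16.   1.] 285 [603. -23.  -0.] 288 [596. -33.  46.] 291 [597. -40.  45.] 294 [596. -47.  47.] 297 [601. -53.  12.] 300 [601. -60.   9.] 303 [601. -67.   9.] 306 [602. -74.   7.] 309 [602. -81.   8.] 312 [601. -89.   9.] 315 [601. -96.  13.] 318 [ 601. -103.   12.] 321 [ 602. -110.    8.] 324 [ 601. -118.    9.] 327 [ 602. -125.    8.] 330 [ 601. -132.    9.] 333 [ 601. -139.    9.] 336 [ 602. -147.    5.] 339 [ 597. -152.   41.] 342 [ 601. -161.   11.] 345 [ 601. -168.   12.] 348 [ 597. -173.   39.] 351 [ 596. -180.   46.] 354 [ 596. -187.   45.] 357 [ 596. -193.   48.] 360 [ 602. -205.    4.] 363 [ 601. -211.   12.] 366 [ 601. -219.   10.] 369 [ 601. -225.   14.] 372 [ 601. -233.   10.] 375 [ 594. -233.   64.] 378 [ 590. -236.   89.] 381 [ 590. -243.   90.] 384 [ 598. -258.   34.] 387 [ 598. -265.   34.] 390 [ 597. -271.   40.] 393 [ 594. -274.   63.] 396 [ 590. -276.   91.] 399 [ 590. -283.   90.] 402 [ 601. -305.   12.] 405 [ 451.  -96. 1105.] 408 [ 602. -321.    2.] 411 [ 600. -325.   19.] 414 [ 600. -332.   21.] 417 [ 602. -343.    2.]
```

View pics/c1.png

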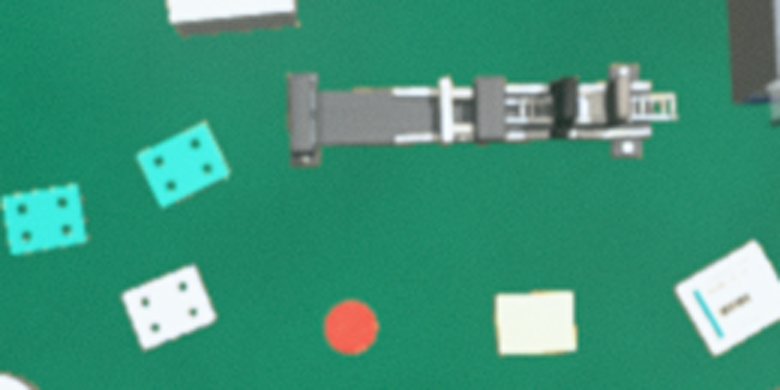

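```bash
cat >> h.py <<'E'
def delta(cur,tgt):
    "cur,tgt=(x,y,z,yaw): shift in tool axes of cur, and roll units"
    a=np.radians(cur[3]); d=np.array(tgt[:3],float)-np.array(cur[:3])
    X=np.array([np.cos(a),np.sin(a)]); Y=np.array([np.sin(a),-np.cos(a)])
    r=[d[:2]@X,d[:2]@Y,-d[2],-(tgt[3]-cur[3])/5]; print("delta",np.round(r,2)); return r
def wpts(f,s):
    from scipy.spatial.transform import Rotation as Ro
    h,w=f["z_map"].shape; F=h/2/np.tan(np.radians(f["fov_y"]/2))
    u,v=np.meshgrid(np.arange(w),np.arange(h)); z=f["z_map"]
    c=np.stack([(u-f["cx"])/F*z,(v-f["cy"])/F*z,z],-1)
    T=np.array(f["T_tool_cam"]); c=c@T[:3,:3].T+T[:3,3]
    R=Ro.from_euler("xyz",s["ee_rot"],degrees=True).as_matrix()
    return c@R.T+s["ee_pos"]
E
python3 - <<'E'
from h import *
f=dict(np.load("top0.npz")); P=pts(f)
q=P[70:130,238:295].reshape(-1,3); q=q[q[:,2]>40]; print("box",q.min(0),q.max(0))
q=P[70:112,365:400].reshape(-1,3); q=q[q[:,2]>30]; print("bottle",q.min(0),q.max(0))
delta((130.977,-559.9,213.976,13.166),(432,-221,170,2.7))
E
```

```text
box [451.11127247 -95.50333149  40.24318295] [ 775.71205923   69.87987275 1104.91187113]
bottle [ 451.11127247 -278.38400306   30.29947902] [ 755.68744268  -95.50333149 1104.91187113]
delta [ 370.3  -261.43   43.98    2.09]
```

>>> arm_command --rows '[{"delta_pos": [93, -65, 11], "roll": 0.5, "jaw": 100}, {"delta_pos": [185, -130, 22], "roll": 1, "jaw": 100}, {"delta_pos": [370, -261, 44], "roll": 2.1, "jaw": 100}, {"delta_pos": [370, -261, 44], "roll": 2.1, "jaw": 100}, {"delta_pos": [370, -261, 44], "roll": 2.1, "jaw": 100}, {"delta_pos": [370, -261, 44], "roll": 2.1, "jaw": 100}, {"delta_pos": [370, -261, 44], "roll": 2.1, "jaw": 100}, {"delta_pos": [370, -261, 44], "roll": 2.1, "jaw": 100}, {"delta_pos": [370, -261, 44], "roll": 2.1, "jaw": 100}, {"delta_pos": [370, -261, 44], "roll": 2.1, "jaw": 100}, {"delta_pos": [370, -261, 44], "roll": 2.1, "jaw": 100}, {"delta_pos": [370, -261, 44], "roll": 2.1, "jaw": 100}, {"delta_pos": [370, -261, 44], "roll": 2.1, "jaw": 100}, {"delta_pos": [370, -261, 44], "roll": 2.1, "jaw": 100}, {"delta_pos": [370, -261, 44], "roll": 2.1, "jaw": 100}, {"delta_pos": [370, -261, 44], "roll": 2.1, "jaw": 100}]'

```text
time_s: 1.43
ee_pos: [431.0, -222.6, 170.1]
ee_rot: [180.0, 0.0, 2.5]
force: [-0.8, 0.4, 0.7]
gripper_width: 91.0
gripper_force: 0.0
```

```bash
python3 - <<'E'
from h import *
f0=dict(np.load("top0.npz")); P=pts(f0)
q=P[70:130,238:295].reshape(-1,3); q=q[(q[:,2]>40)&(q[:,2]<150)]; print("box",np.percentile(q,1,0),np.percentile(q,99,0))
s=env.state(); f=env.grab_frame("wrist"); cv2.imwrite("pics/w1.png",f["img"])
print(s["ee_pos"],s["ee_rot"],s["time_s"],s["force"]); print(f["T_tool_cam"],f["fov_y"])
W=wpts(f,s); img=f["img"].astype(int)
m=(W[...,2]>13)&(W[...,2]<27)&(np.hypot(W[...,0]-432,W[...,1]+221)<60)
q=W[m]; r=cv2.minAreaRect(q[:,:2].astype(np.float32)); print(len(q),r,np.median(q[:,2]))
E
```

```text
box [664.72329432 -29.60725607  45.24915517] [770.27697358  66.53835009  68.31730232]
[ 430.97612897 -222.61992986  170.05492218] [1.79981074e+02 3.70663962e-03 2.53512345e+00] 1.4333 [-0.77186133  0.42012706  0.72813213]
[[ 5.15573199e-04 -9.66002026e-01 -2.58533981e-01  7.18723497e+01]
 [ 9.99999844e-01  4.43006126e-04  3.38943081e-04  5.73057585e-02]
 [-2.12887565e-04 -2.58534116e-01  9.66002104e-01 -1.69945325e+02]
 [ 0.00000000e+00  0.00000000e+00  0.00000000e+00  1.00000000e+00]] 63.10972723370999
2650 ((432.6853942871094, -220.44815063476562), (45.64863586425781, 59.98222732543945), 2.457620143890381) 19.045796118458128
```

View pics/w1.png

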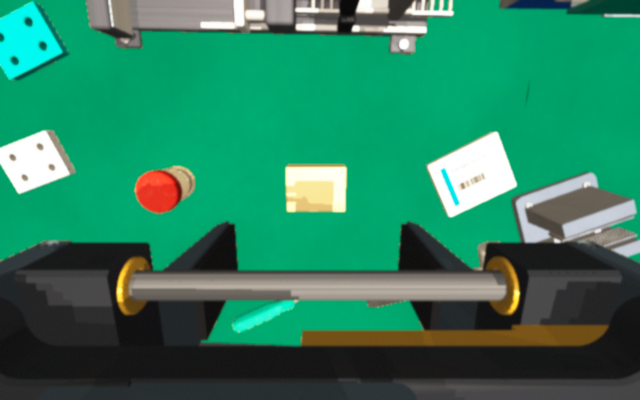

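Foam plate at (316,188) in the wrist view, squarely under the gripper; jar at (162,190) is clear. Descend and grip.

>>> arm_command --rows '[{"delta_pos": [1.4, -1.6, 40], "roll": 0, "jaw": 100}, {"delta_pos": [1.4, -1.6, 80], "roll": 0, "jaw": 100}, {"delta_pos": [1.4, -1.6, 120], "roll": 0, "jaw": 100}, {"delta_pos": [1.4, -1.6, 150], "roll": 0, "jaw": 100}, {"delta_pos": [1.4, -1.6, 167], "roll": 0, "jaw": 100}, {"delta_pos": [1.4, -1.6, 167], "roll": 0, "jaw": 100}, {"delta_pos": [1.4, -1.6, 167], "roll": 0, "jaw": 100}, {"delta_pos": [1.4, -1.6, 167], "roll": 0, "jaw": 55}, {"delta_pos": [1.4, -1.6, 167], "roll": 0, "jaw": 55}, {"delta_pos": [1.4, -1.6, 167], "roll": 0, "jaw": 55}, {"delta_pos": [1.4, -1.6, 167], "roll": 0, "jaw": 55}, {"delta_pos": [1.4, -1.6, 167], "roll": 0, "jaw": 55}, {"delta_pos": [1.4, -1.6, 167], "roll": 0, "jaw": 55}, {"delta_pos": [1.4, -1.6, 167], "roll": 0, "jaw": 55}]' --squeeze 15

```text
time_s: 2.65
ee_pos: [433.2, -219.9, 3.1]
ee_rot: [180.0, -0.0, 2.7]
force: [-0.2, -0.7, 1.8]
gripper_width: 59.7
gripper_force: 15.0
```

>>> arm_command --rows '[{"delta_pos": [0, 0, -30], "roll": 0, "jaw": 55}, {"delta_pos": [0, 0, -70], "roll": 0, "jaw": 55}, {"delta_pos": [0, 0, -110], "roll": -1.4, "jaw": 55}, {"delta_pos": [14, -11, -117], "roll": -2.8, "jaw": 55}, {"delta_pos": [28, -22, -117], "roll": -4.2, "jaw": 55}, {"delta_pos": [42, -34, -117], "roll": -5.6, "jaw": 55}, {"delta_pos": [56, -45, -117], "roll": -7, "jaw": 55}, {"delta_pos": [70, -56, -117], "roll": -8.4, "jaw": 55}, {"delta_pos": [85, -68, -117], "roll": -9.8, "jaw": 55}, {"delta_pos": [100, -80, -117], "roll": -11.2, "jaw": 55}, {"delta_pos": [115, -92, -117], "roll": -12.6, "jaw": 55}, {"delta_pos": [130, -104, -117], "roll": -14, "jaw": 55}, {"delta_pos": [145, -117, -117], "roll": -15.4, "jaw": 55}, {"delta_pos": [160, -128, -117], "roll": -16.8, "jaw": 55}, {"delta_pos": [169.3, -136, -117], "roll": -17.7, "jaw": 55}, {"delta_pos": [169.3, -136, -117], "roll": -17.7, "jaw": 55}, {"delta_pos": [169.3, -136, -117], "roll": -17.7, "jaw": 55}, {"delta_pos": [169.3, -136, -117], "roll": -17.7, "jaw": 55}]'

```text
time_s: 4.15
ee_pos: [595.0, -76.4, 119.6]
ee_rot: [-179.9, 0.0, 91.1]
force: [-0.8, -0.3, -0.8]
gripper_width: 60.2
gripper_force: 15.0
```

```bash
python3 - <<'E'
from h import *
s=env.state(); f=env.grab_frame("wrist"); cv2.imwrite("pics/w2.png",f["img"]); np.savez("w2.npz",pos=s["ee_pos"],rot=s["ee_rot"],**f)
g=env.grab_frame("top"); np.savez("top1.npz",**g)
print(s["ee_pos"],s["ee_rot"],s["gripper_width"],s["gripper_force"])
W=wpts(f,s)
def rect(n,m):
    q=W[m]
    if len(q)<20: print(n,len(q)); return
    r=cv2.minAreaRect(q[:,:2].astype(np.float32)); print(n,len(q),np.round(r[0],1),np.round(r[1],1),round(r[2],2),"med z",np.round(np.median(q[:,2]),1), np.round(np.percentile(q,[2,98],0),1).tolist())
x,y,z=W[...,0],W[...,1],W[...,2]; near=(abs(x-596)<70)
rect("fixedtop",near&(abs(z-46)<3)&(abs(y+38)<20))
rect("bar",near&(abs(z-10)<3)&(y<-50)&(y>-150))
rect("slide",near&(abs(z-46)<3)&(y<-120)&(y>-210))
rect("foam",near&(z>85)&(z<145)&(y>-110)&(y<-40))
E
```

```text
[594.98049966 -76.38728312 119.58897406] [-1.79916530e+02  1.16580839e-02  9.10691382e+01] 60.21750018767226 14.999647736549377
fixedtop 1818 [595.4 -36.9] [61.6 18.3] 1.14 med z 45.0 [[566.4, -44.6, 43.3], [624.3, -28.0, 46.4]]
bar 1768 [596.2 -68.7] [43.9 32.4] 1.34 med z 9.1 [[575.5, -84.2, 7.6], [617.0, -52.9, 10.6]]
slide 625 [ 598.9 -176.3] [48.8 11.6] 0.85 med z 44.9 [[575.6, -181.7, 43.2], [622.2, -171.6, 46.3]]
foam 8056 [594.1 -76.7] [79.6 46.9] 1.11 med z 135.4 [[559.8, -98.5, 119.4], [627.6, -53.4, 142.3]]
```

View pics/w2.png

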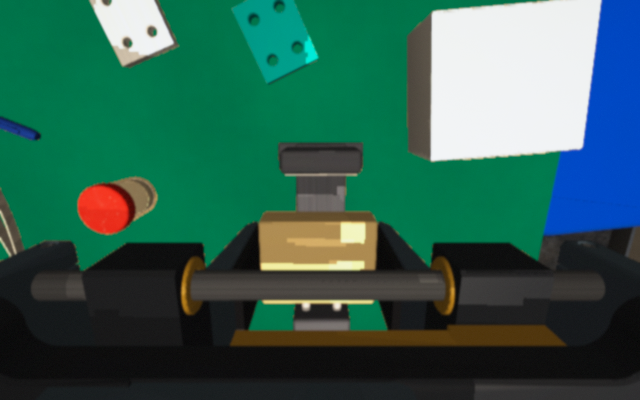

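Wrist view: foam held at (318,245), fixed jaw at (320,158), bar below; all aligned. Lower and release.

>>> arm_command --rows '[{"delta_pos": [0, 0, 20], "roll": 0, "jaw": 55}, {"delta_pos": [0, 0, 50], "roll": 0, "jaw": 55}, {"delta_pos": [0, 0, 80], "roll": 0, "jaw": 55}, {"delta_pos": [0, 0, 97], "roll": 0, "jaw": 55}, {"delta_pos": [0, 0, 103], "roll": 0, "jaw": 55}, {"delta_pos": [0, 0, 106.5], "roll": 0, "jaw": 55}, {"delta_pos": [0, 0, 106.5], "roll": 0, "jaw": 55}, {"delta_pos": [0, 0, 106.5], "roll": 0, "jaw": 55}, {"delta_pos": [0, 0, 106.5], "roll": 0, "jaw": 70}, {"delta_pos": [0, 0, 106.5], "roll": 0, "jaw": 85}, {"delta_pos": [0, 0, 106.5], "roll": 0, "jaw": 85}, {"delta_pos": [0, 0, 106.5], "roll": 0, "jaw": 95}, {"delta_pos": [0, 0, 80], "roll": 0, "jaw": 95}, {"delta_pos": [0, 0, 40], "roll": 0, "jaw": 95}, {"delta_pos": [0, 0, 0], "roll": 0, "jaw": 100}, {"delta_pos": [0, 0, 0], "roll": 0, "jaw": 100}]'

```text
time_s: 5.58
ee_pos: [601.1, -76.8, 128.4]
ee_rot: [179.1, 0.2, 91.2]
force: [1.5, 0.0, 0.4]
gripper_width: 91.1
gripper_force: 0.0
```

```bash
python3 - <<'E'
from h import *
s=env.state(); f=env.grab_frame("wrist"); np.savez("w3.npz",pos=s["ee_pos"],rot=s["ee_rot"],**f)
print(s["ee_pos"],s["ee_rot"],s["time_s"])
W=wpts(f,s)
def rect(n,m):
    q=W[m]
    if len(q)<20: print(n,len(q)); return
    r=cv2.minAreaRect(q[:,:2].astype(np.float32)); print(n,len(q),np.round(r[0],1),np.round(r[1],1),round(r[2],2),"med z",np.round(np.median(q[:,2]),1), np.round(np.percentile(q,[2,98],0),1).tolist())
x,y,z=W[...,0],W[...,1],W[...,2]; near=(abs(x-596)<70)
rect("fixedtop",near&(abs(z-45)<3)&(abs(y+38)<20))
rect("foam",near&(abs(z-29)<3)&(y>-110)&(y<-48))
rect("guide",(abs(z-9)<3)&(np.hypot(x-445,y-68)<50))
from h import delta
delta((596,-76.1,120,91.17),(445.5,67.7,140,22.7))
E
```

```text
[601.08897687 -76.77238635 128.37451912] [1.79090859e+02 1.53753510e-01 9.11638029e+01] 5.5833
fixedtop 1834 [595.4 -36.8] [61.9 18.3] 1.08 med z 44.9 [[566.2, -45.7, 42.4], [624.6, -27.9, 46.5]]
foam 3626 [596.2 -76.7] [59.9 46. ] 1.11 med z 29.1 [[567.6, -98.6, 27.6], [624.8, -54.5, 30.6]]
guide 3324 [447.2  64.5] [47.1 50.5] 21.61 med z 9.0 [[421.4, 37.6, 7.0], [473.5, 79.7, 10.6]]
delta [ 146.84 -147.53  -20.     13.69]
```

>>> arm_command --rows '[{"delta_pos": [14, -14, -20], "roll": 1.3, "jaw": 100}, {"delta_pos": [28, -28, -20], "roll": 2.6, "jaw": 100}, {"delta_pos": [43, -43, -20], "roll": 3.9, "jaw": 100}, {"delta_pos": [58, -58, -20], "roll": 5.2, "jaw": 100}, {"delta_pos": [73, -73, -20], "roll": 6.5, "jaw": 100}, {"delta_pos": [88, -88, -20], "roll": 7.8, "jaw": 100}, {"delta_pos": [103, -103, -20], "roll": 9.1, "jaw": 100}, {"delta_pos": [118, -118, -20], "roll": 10.4, "jaw": 100}, {"delta_pos": [133, -133, -20], "roll": 11.7, "jaw": 100}, {"delta_pos": [147, -147.5, -20], "roll": 13, "jaw": 100}, {"delta_pos": [147, -147.5, -20], "roll": 13.7, "jaw": 100}, {"delta_pos": [147, -147.5, -20], "roll": 13.7, "jaw": 100}, {"delta_pos": [147, -147.5, -20], "roll": 13.7, "jaw": 100}, {"delta_pos": [147, -147.5, -20], "roll": 13.7, "jaw": 100}, {"delta_pos": [147, -147.5, -20], "roll": 13.7, "jaw": 100}]'

```text
time_s: 6.88
ee_pos: [445.7, 67.5, 139.6]
ee_rot: [180.0, 0.0, 22.7]
force: [-0.3, -0.2, 0.2]
gripper_width: 90.9
gripper_force: 0.0
```

```bash
python3 - <<'E'
from h import *
s=env.state(); f=env.grab_frame("wrist")
print(s["ee_pos"],s["ee_rot"],s["time_s"])
W=wpts(f,s); x,y,z=W[...,0],W[...,1],W[...,2]
q=W[(abs(z-9.3)<3)&(np.hypot(x-445,y-68)<50)]
r=cv2.minAreaRect(q[:,:2].astype(np.float32)); print(len(q),r,np.median(q[:,2]))
a=delta((596,-76.1,120,91.17),(0,0,0,0)) if 0 else None
# commanded now
yaw=np.radians(91.17);X=np.array([np.cos(yaw),np.sin(yaw)]);Y=np.array([np.sin(yaw),-np.cos(yaw)])
c=np.array([596,-76.1])+147*X-147.5*Y; print("cmd",c,91.17-68.5)
delta((*c,140,22.67),(*r[0],2,r[2]))
E
```

```text
[445.70069479  67.53818111 139.57337843] [1.79999364e+02 3.10476735e-02 2.26832671e+01] 6.8833
2788 ((445.6708068847656, 69.4302978515625), (46.06464385986328, 59.99362564086914), 22.273408889770508) 9.028827807726529
cmd [445.52916884  67.85755961] 22.67
delta [ 7.40e-01 -1.40e+00  1.38e+02  8.00e-02]
```

>>> arm_command --rows '[{"delta_pos": [0.7, -1.4, 35], "roll": 0, "jaw": 100}, {"delta_pos": [0.7, -1.4, 70], "roll": 0, "jaw": 100}, {"delta_pos": [0.7, -1.4, 105], "roll": 0, "jaw": 100}, {"delta_pos": [0.7, -1.4, 128], "roll": 0, "jaw": 100}, {"delta_pos": [0.7, -1.4, 137.5], "roll": 0, "jaw": 100}, {"delta_pos": [0.7, -1.4, 137.5], "roll": 0, "jaw": 100}, {"delta_pos": [0.7, -1.4, 137.5], "roll": 0, "jaw": 80}, {"delta_pos": [0.7, -1.4, 137.5], "roll": 0, "jaw": 55}, {"delta_pos": [0.7, -1.4, 137.5], "roll": 0, "jaw": 55}, {"delta_pos": [0.7, -1.4, 137.5], "roll": 0, "jaw": 55}, {"delta_pos": [0.7, -1.4, 137.5], "roll": 0, "jaw": 55}, {"delta_pos": [0.7, -1.4, 137.5], "roll": 0, "jaw": 55}, {"delta_pos": [0.7, -1.4, 137.5], "roll": 0, "jaw": 55}, {"delta_pos": [0.7, -1.4, 137.5], "roll": 0, "jaw": 55}]' --squeeze 25

```text
time_s: 8.1
ee_pos: [445.7, 69.4, 2.5]
ee_rot: [180.0, -0.0, 22.7]
force: [0.7, -0.7, 1.0]
gripper_width: 59.7
gripper_force: 25.0
```

```bash
python3 - <<'E'
from h import *
s=env.state(); print(s["ee_pos"],s["ee_rot"],s["gripper_width"])
yaw=np.radians(22.67);X=np.array([np.cos(yaw),np.sin(yaw)]);Y=np.array([np.sin(yaw),-np.cos(yaw)])
c=np.array([445.53,67.86])+.7*X-1.4*Y; print(c)
delta((*c,2.5,22.67),(596.2,-76.7,120,91.15))
E
```

```text
[445.6849964   69.38472241   2.53681146] [ 1.79982337e+02 -1.60166623e-02  2.26776975e+01] 59.73851823773661
[445.63632589  69.4216321 ]
delta [  82.61  192.86 -117.5   -13.7 ]
```

>>> arm_command --rows '[{"delta_pos": [0, 0, -30], "roll": 0, "jaw": 55}, {"delta_pos": [0, 0, -70], "roll": 0, "jaw": 55}, {"delta_pos": [0, 0, -110], "roll": -0.5, "jaw": 55}, {"delta_pos": [7, 17, -117.5], "roll": -1.8, "jaw": 55}, {"delta_pos": [15, 35, -117.5], "roll": -3.1, "jaw": 55}, {"delta_pos": [23, 54, -117.5], "roll": -4.4, "jaw": 55}, {"delta_pos": [31, 73, -117.5], "roll": -5.7, "jaw": 55}, {"delta_pos": [40, 93, -117.5], "roll": -7, "jaw": 55}, {"delta_pos": [49, 113, -117.5], "roll": -8.3, "jaw": 55}, {"delta_pos": [57, 133, -117.5], "roll": -9.6, "jaw": 55}, {"delta_pos": [65, 152, -117.5], "roll": -10.9, "jaw": 55}, {"delta_pos": [73, 171, -117.5], "roll": -12.2, "jaw": 55}, {"delta_pos": [79, 185, -117.5], "roll": -13.2, "jaw": 55}, {"delta_pos": [82.6, 192.9, -117.5], "roll": -13.7, "jaw": 55}, {"delta_pos": [82.6, 192.9, -117.5], "roll": -13.7, "jaw": 55}, {"delta_pos": [82.6, 192.9, -117.5], "roll": -13.7, "jaw": 55}, {"delta_pos": [82.6, 192.9, -117.5], "roll": -13.7, "jaw": 55}, {"delta_pos": [82.6, 192.9, -117.5], "roll": -13.7, "jaw": 55}, {"delta_pos": [82.6, 192.9, -117.5], "roll": -13.7, "jaw": 55}]'

```text
time_s: 9.68
ee_pos: [595.6, -76.2, 120.0]
ee_rot: [-180.0, -0.0, 91.2]
force: [-1.1, -0.2, -1.2]
gripper_width: 59.8
gripper_force: 25.0
```

```bash
python3 - <<'E'
from h import *
s=env.state(); f=env.grab_frame("wrist"); print(s["ee_pos"],s["ee_rot"],s["gripper_width"])
W=wpts(f,s); x,y,z=W[...,0],W[...,1],W[...,2]
for n,lo,hi in (("guide",123,131),("foam",26,32)):
    q=W[(z>lo)&(z<hi)&(abs(x-596)<40)&(y>-110)&(y<-48)]
    if len(q)<30: print(n,len(q)); continue
    r=cv2.minAreaRect(q[:,:2].astype(np.float32)); print(n,len(q),r,np.median(q[:,2]),np.percentile(q,[2,98],0).round(1).tolist())
E
```

```text
[595.57338904 -76.16775631 120.02126614] [-1.79980612e+02 -3.23707445e-03  9.11779683e+01] 59.81730058522341
guide 6344 ((594.8932495117188, -68.5088119506836), (77.50318908691406, 32.752288818359375), 0.810174286365509) 126.56463755284003 [[564.5, -83.7, 124.3], [624.5, -52.7, 128.4]]
foam 2150 ((596.11669921875, -76.4619140625), (59.775997161865234, 45.766136169433594), 1.4811043739318848) 29.088212050459063 [[567.5, -97.5, 27.6], [624.5, -54.1, 30.4]]
```

>>> arm_command --rows '[{"delta_pos": [-0.5, 0, 20], "roll": 0, "jaw": 55}, {"delta_pos": [-0.5, 0, 45], "roll": 0, "jaw": 55}, {"delta_pos": [-0.5, 0, 68], "roll": 0, "jaw": 55}, {"delta_pos": [-0.5, 0, 80], "roll": 0, "jaw": 55}, {"delta_pos": [-0.5, 0, 85], "roll": 0, "jaw": 55}, {"delta_pos": [-0.5, 0, 87.2], "roll": 0, "jaw": 55}, {"delta_pos": [-0.5, 0, 87.2], "roll": 0, "jaw": 55}, {"delta_pos": [-0.5, 0, 87.2], "roll": 0, "jaw": 55}, {"delta_pos": [-0.5, 0, 87.2], "roll": 0, "jaw": 55}, {"delta_pos": [-0.5, 0, 87.2], "roll": 0, "jaw": 70}, {"delta_pos": [-0.5, 0, 87.2], "roll": 0, "jaw": 80}, {"delta_pos": [-0.5, 0, 87.2], "roll": 0, "jaw": 90}, {"delta_pos": [-0.5, 0, 87.2], "roll": 0, "jaw": 95}, {"delta_pos": [-0.5, 0, 65], "roll": 0, "jaw": 95}, {"delta_pos": [-0.5, 0, 30], "roll": 0, "jaw": 95}, {"delta_pos": [-0.5, 0, 0], "roll": 0, "jaw": 100}, {"delta_pos": [-0.5, 0, 0], "roll": 0, "jaw": 100}, {"delta_pos": [-0.5, 0, 0], "roll": 0, "jaw": 100}]'

```text
time_s: 11.23
ee_pos: [597.5, -77.4, 122.1]
ee_rot: [179.7, 0.1, 91.2]
force: [-0.5, 0.0, 0.5]
gripper_width: 91.4
gripper_force: 0.0
```

```bash
python3 - <<'E'
from h import *
s=env.state(); f=env.grab_frame("wrist"); print(s["ee_pos"],s["ee_rot"],s["time_s"])
W=wpts(f,s); x,y,z=W[...,0],W[...,1],W[...,2]
for n,lo,hi in (("guide",35,42),("foam",25,32)):
    q=W[(z>lo)&(z<hi)&(abs(x-596)<40)&(y>-115)&(y<-49)]
    if len(q)<30: print(n,len(q)); continue
    r=cv2.minAreaRect(q[:,:2].astype(np.float32)); print(n,len(q),r,np.median(q[:,2]),np.percentile(q,[2,98],0).round(1).tolist())
cv2.imwrite("pics/w4.png",f["img"])
E
```

```text
[597.45235507 -77.41784083 122.10237694] [1.79726362e+02 5.12797149e-02 9.11675867e+01] 11.2333
guide 3869 ((596.16259765625, -76.5673828125), (60.19593048095703, 46.102413177490234), 0.9262787699699402) 39.05579671415262 [[567.3, -98.7, 37.1], [625.0, -54.0, 40.5]]
foam 339 ((595.6396484375, -72.83793640136719), (58.64838409423828, 38.52091979980469), 1.0364677906036377) 29.30179838065186 [[569.1, -91.7, 25.4], [621.8, -53.3, 31.8]]
```

View pics/w4.png

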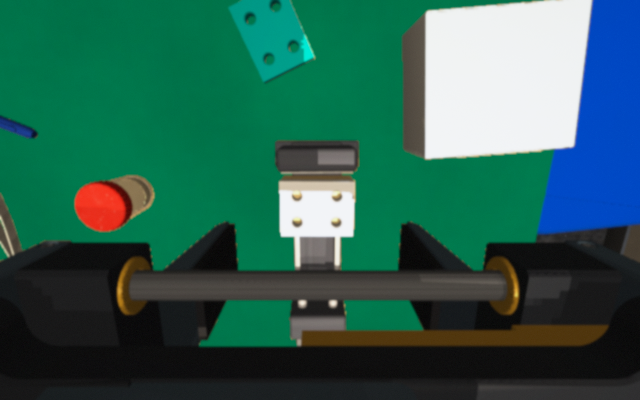

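Guide plate lies squarely on the foam at (317,208), next to the fixed jaw (318,157). Now to the trigger.

>>> arm_command --rows '[{"delta_pos": [0, 0, -35], "roll": 0.5, "jaw": 75}, {"delta_pos": [-10, 0, -50], "roll": 1.6, "jaw": 75}, {"delta_pos": [-24, 0, -50], "roll": 3, "jaw": 75}, {"delta_pos": [-38, 0, -50], "roll": 4.4, "jaw": 75}, {"delta_pos": [-53, 0, -50], "roll": 5.8, "jaw": 75}, {"delta_pos": [-68, 0, -50], "roll": 7.2, "jaw": 75}, {"delta_pos": [-83, 0, -50], "roll": 8.6, "jaw": 75}, {"delta_pos": [-98, 0, -50], "roll": 10, "jaw": 75}, {"delta_pos": [-113, 0, -50], "roll": 11.4, "jaw": 75}, {"delta_pos": [-128, 0, -50], "roll": 12.8, "jaw": 75}, {"delta_pos": [-143, 0, -50], "roll": 14.2, "jaw": 75}, {"delta_pos": [-158, 0, -50], "roll": 15.6, "jaw": 75}, {"delta_pos": [-172, 0, -50], "roll": 17, "jaw": 75}, {"delta_pos": [-182, 0.4, -50], "roll": 18, "jaw": 75}, {"delta_pos": [-182, 0.4, -50], "roll": 18, "jaw": 75}, {"delta_pos": [-182, 0.4, -50], "roll": 18, "jaw": 75}, {"delta_pos": [-182, 0.4, -50], "roll": 18, "jaw": 75}, {"delta_pos": [-182, 0.4, -50], "roll": 18, "jaw": 75}]'

```text
time_s: 12.78
ee_pos: [600.0, -258.3, 169.3]
ee_rot: [-180.0, 0.1, 1.3]
force: [-0.3, -0.3, 0.0]
gripper_width: 68.7
gripper_force: 0.0
```

```bash
python3 - <<'E'
from h import *
s=env.state(); f=env.grab_frame("wrist"); print(s["ee_pos"],s["ee_rot"],s["time_s"],s["gripper_width"])
W=wpts(f,s); x,y,z=W[...,0],W[...,1],W[...,2]
n=abs(x-600)<30
def rect(nm,m):
    q=W[m]
    if len(q)<20: print(nm,len(q)); return
    r=cv2.minAreaRect(q[:,:2].astype(np.float32)); print(nm,len(q),np.round(r[0],1),np.round(r[1],1),round(r[2],2),np.round(np.median(q[:,2]),1),np.percentile(q,[2,98],0).round(1).tolist())
rect("handle",n&(abs(z-89.5)<3)&(abs(y+240)<13)); rect("trigger",n&(abs(z-89.5)<3)&(abs(y+280)<14))
rect("slide",n&(abs(z-45.5)<3)&(abs(y+185)<40))
cv2.imwrite("pics/w5.png",f["img"])
f=env.grab_frame("top"); P=pts(f); x,y,z=P[...,0],P[...,1],P[...,2]
E
```

```text
[ 599.9839913  -258.27304994  169.34156691] [-1.79955565e+02  6.50464071e-02  1.27928961e+00] 12.7833 68.70135832824133
handle 601 [ 601.4 -239.8] [32.6 13.2] 2.15 88.6 [[586.0, -245.9, 86.7], [616.2, -233.8, 90.2]]
trigger 500 [ 602.2 -279.6] [32.7 11.3] 2.26 88.6 [[587.1, -284.7, 86.7], [617.4, -274.4, 90.1]]
slide 1285 [ 599.7 -184.2] [50.  24.1] 1.2 44.8 [[576.4, -195.6, 42.8], [623.2, -173.2, 46.4]]
```

View pics/w5.png

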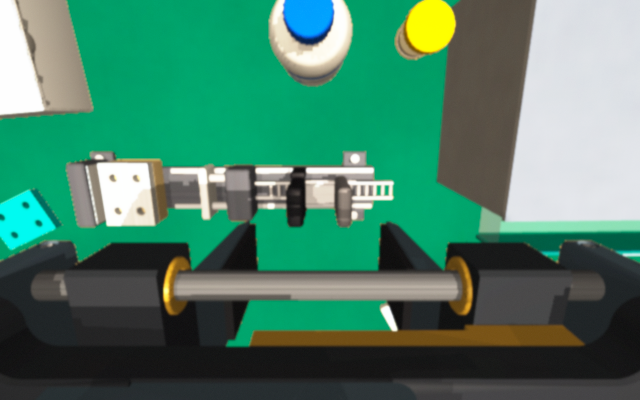

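Wrist view: handle at (297,193), trigger at (345,200), sliding jaw at (241,192), and the pile at (130,190) near the fixed jaw. The released jaw sits about 4.5 mm advanced. Descend over trigger and handle.

>>> arm_command --rows '[{"delta_pos": [1, 0, 35], "roll": 0, "jaw": 75}, {"delta_pos": [1, 0, 65], "roll": 0, "jaw": 75}, {"delta_pos": [1, 0, 90], "roll": 0, "jaw": 75}, {"delta_pos": [1, 0, 110], "roll": 0, "jaw": 75}, {"delta_pos": [1, 0, 124], "roll": 0, "jaw": 75}, {"delta_pos": [1, 0, 124], "roll": 0, "jaw": 68}, {"delta_pos": [1, 0, 124], "roll": 0, "jaw": 62}, {"delta_pos": [1, 0, 124], "roll": 0, "jaw": 59}, {"delta_pos": [1, 0, 124], "roll": 0, "jaw": 59}, {"delta_pos": [1, 0, 124], "roll": 0, "jaw": 59}]' --squeeze 30

```text
time_s: 13.72
ee_pos: [602.1, -259.4, 47.5]
ee_rot: [179.9, -0.1, 1.2]
force: [0.4, -0.1, 0.5]
gripper_width: 53.9
gripper_force: 0.0
```

```bash
cat >> h.py <<'E'
def look():
    s=env.state(); print({k:np.round(s[k],2).tolist() for k in("time_s","ee_pos","force","gripper_width","gripper_force")})
    out={}
    for nm in("wrist","top","scene"):
        f=env.grab_frame(nm); W=wpts(f,s) if nm=="wrist" else pts(f)
        cv2.imwrite(f"pics/{nm}_{s['time_s']:.2f}.png",f["img"])
        x,y,z=W[...,0],W[...,1],W[...,2]; n=abs(x-599)<24
        q=W[n&(abs(z-45)<3.5)&(y<-105)&(y>-215)]
        g=W[n&(abs(z-39)<2.5)&(y<-49)&(y>-120)]
        p=W[n&(z>38)&(z<42)&(y<-105)&(y>-215)]
        o=lambda a: np.percentile(a[:,1],[1,50,99]).round(1).tolist() if len(a)>15 else None
        print(nm,"slide top y",len(q),o(q),"guide",len(g),o(g),"pad?",len(p),o(p))
E
python3 -c "
from h import *
look()"
```

```text
{'time_s': 13.72, 'ee_pos': [602.09, -259.45, 47.51], 'force': [0.42, -0.07, 0.49], 'gripper_width': 53.87, 'gripper_force': 0.0}
wrist slide top y 1379 [-195.7, -184.9, -172.8] guide 1965 [-100.6, -86.5, -72.8] pad? 555 [-196.1, -150.8, -146.3]
top slide top y 76 [-181.7, -175.2, -147.1] guide 276 [-100.6, -78.4, -56.2] pad? 57 [-174.0, -151.9, -147.2]
scene slide top y 141 [-195.0, -180.8, -169.5] guide 264 [-99.6, -75.0, -52.4] pad? 70 [-191.6, -151.4, -144.3]
```

>>> arm_command --rows '[{"delta_pos": [0, -1, 0], "roll": 0, "jaw": 56}, {"delta_pos": [0, -2.4, 0], "roll": 0, "jaw": 53}, {"delta_pos": [0, -3.8, 0], "roll": 0, "jaw": 50}, {"delta_pos": [0, -5.1, 0], "roll": 0, "jaw": 47}, {"delta_pos": [0, -6.5, 0], "roll": 0, "jaw": 44}, {"delta_pos": [0, -7.9, 0], "roll": 0, "jaw": 41}, {"delta_pos": [0, -9.2, 0], "roll": 0, "jaw": 38}, {"delta_pos": [0, -10.6, 0], "roll": 0, "jaw": 35}, {"delta_pos": [0, -11.5, 0], "roll": 0, "jaw": 33}, {"delta_pos": [0, -11.5, 0], "roll": 0, "jaw": 33}, {"delta_pos": [0, -11.5, 0], "roll": 0, "jaw": 33}, {"delta_pos": [0, -11.5, 0], "roll": 0, "jaw": 33}]'

```text
time_s: 14.87
ee_pos: [601.2, -247.7, 46.6]
ee_rot: [180.0, -0.0, 1.2]
force: [-1.0, -0.0, 5.8]
gripper_width: 30.2
gripper_force: 8.6
```

```bash
python3 -c "
from h import *
look()"
```

```text
{'time_s': 14.87, 'ee_pos': [601.25, -247.67, 46.61], 'force': [-0.96, -0.02, 5.82], 'gripper_width': 30.18, 'gripper_force': 8.57}
wrist slide top y 1834 [-174.3, -161.6, -151.5] guide 2603 [-100.4, -80.5, -62.2] pad? 885 [-174.8, -129.8, -125.1]
top slide top y 144 [-167.9, -158.6, -126.2] guide 268 [-100.6, -77.2, -56.2] pad? 53 [-153.0, -130.8, -126.2]
scene slide top y 143 [-173.7, -158.4, -148.1] guide 254 [-99.9, -74.9, -52.8] pad? 78 [-172.1, -130.3, -122.4]
```

>>> arm_command --rows '[{"delta_pos": [0, 3, 0], "roll": 0, "jaw": 40}, {"delta_pos": [0, 6, 0], "roll": 0, "jaw": 47}, {"delta_pos": [0, 9, 0], "roll": 0, "jaw": 53}, {"delta_pos": [0, 11.5, 0], "roll": 0, "jaw": 60}, {"delta_pos": [0, 11.5, 0], "roll": 0, "jaw": 60}, {"delta_pos": [0, 11.5, 0], "roll": 0, "jaw": 60}, {"delta_pos": [0, 11.5, 0], "roll": 0, "jaw": 60}]'

```text
time_s: 15.6
ee_pos: [600.8, -259.2, 45.3]
ee_rot: [-180.0, 0.1, 1.2]
force: [-0.1, 0.5, -0.4]
gripper_width: 54.6
gripper_force: 0.0
```

>>> arm_command --rows '[{"delta_pos": [0, -1, 0], "roll": 0, "jaw": 56}, {"delta_pos": [0, -2.4, 0], "roll": 0, "jaw": 53}, {"delta_pos": [0, -3.8, 0], "roll": 0, "jaw": 50}, {"delta_pos": [0, -5.1, 0], "roll": 0, "jaw": 47}, {"delta_pos": [0, -6.5, 0], "roll": 0, "jaw": 44}, {"delta_pos": [0, -7.9, 0], "roll": 0, "jaw": 41}, {"delta_pos": [0, -9.2, 0], "roll": 0, "jaw": 38}, {"delta_pos": [0, -10.6, 0], "roll": 0, "jaw": 35}, {"delta_pos": [0, -11.5, 0], "roll": 0, "jaw": 33}, {"delta_pos": [0, -11.5, 0], "roll": 0, "jaw": 33}, {"delta_pos": [0, -11.5, 0], "roll": 0, "jaw": 33}, {"delta_pos": [0, -11.5, 0], "roll": 0, "jaw": 33}]'

```text
time_s: 16.6
ee_pos: [600.6, -247.7, 45.4]
ee_rot: [-180.0, 0.1, 1.2]
force: [-0.3, -4.0, -8.6]
gripper_width: 30.3
gripper_force: 6.5
```

```bash
python3 -c "
from h import *
look()"
```

```text
{'time_s': 16.6, 'ee_pos': [600.56, -247.66, 45.43], 'force': [-0.34, -4.05, -8.56], 'gripper_width': 30.32, 'gripper_force': 6.48}
wrist slide top y 2603 [-158.7, -147.5, -135.6] guide 3624 [-117.0, -88.6, -63.9] pad? 979 [-159.0, -114.1, -109.2]
top slide top y 209 [-158.8, -147.0, -112.1] guide 305 [-116.9, -81.9, -56.2] pad? 61 [-157.4, -114.5, -109.9]
scene slide top y 141 [-156.9, -143.2, -132.3] guide 316 [-115.2, -80.0, -52.6] pad? 72 [-151.8, -114.1, -107.2]
```

>>> arm_command --rows '[{"delta_pos": [0, 3, 0], "roll": 0, "jaw": 40}, {"delta_pos": [0, 6, 0], "roll": 0, "jaw": 47}, {"delta_pos": [0, 9, 0], "roll": 0, "jaw": 53}, {"delta_pos": [0, 11.5, 0], "roll": 0, "jaw": 60}, {"delta_pos": [0, 11.5, 0], "roll": 0, "jaw": 60}, {"delta_pos": [0, 11.5, 0], "roll": 0, "jaw": 60}, {"delta_pos": [0, 11.5, 0], "roll": 0, "jaw": 60}]'

```text
time_s: 17.33
ee_pos: [602.3, -259.6, 46.9]
ee_rot: [179.9, -0.2, 1.1]
force: [0.3, -0.8, 0.1]
gripper_width: 54.9
gripper_force: 0.0
```

>>> arm_command --rows '[{"delta_pos": [0, -1, 0], "roll": 0, "jaw": 56}, {"delta_pos": [0, -2.4, 0], "roll": 0, "jaw": 53}, {"delta_pos": [0, -3.8, 0], "roll": 0, "jaw": 50}, {"delta_pos": [0, -5.1, 0], "roll": 0, "jaw": 47}, {"delta_pos": [0, -6.5, 0], "roll": 0, "jaw": 44}, {"delta_pos": [0, -7.2, 0], "roll": 0, "jaw": 42.5}, {"delta_pos": [0, -7.9, 0], "roll": 0, "jaw": 41}, {"delta_pos": [0, -8.5, 0], "roll": 0, "jaw": 39.5}, {"delta_pos": [0, -9.2, 0], "roll": 0, "jaw": 38}, {"delta_pos": [0, -9.9, 0], "roll": 0, "jaw": 36.5}, {"delta_pos": [0, -10.6, 0], "roll": 0, "jaw": 35}, {"delta_pos": [0, -11.5, 0], "roll": 0, "jaw": 33}, {"delta_pos": [0, -11.5, 0], "roll": 0, "jaw": 33}, {"delta_pos": [0, -11.5, 0], "roll": 0, "jaw": 33}]'

```text
time_s: 18.5
ee_pos: [601.8, -247.7, 46.8]
ee_rot: [180.0, -0.1, 1.2]
force: [0.9, -0.4, 5.4]
gripper_width: 30.1
gripper_force: 9.9
```

```bash
python3 -c "
from h import *
look()"; ls pics | tail -3
```

```text
{'time_s': 18.5, 'ee_pos': [601.8, -247.72, 46.77], 'force': [0.87, -0.44, 5.43], 'gripper_width': 30.13, 'gripper_force': 9.92}
wrist slide top y 2726 [-143.0, -132.4, -119.8] guide 2722 [-101.9, -80.4, -62.3] pad? 310 [-143.4, -142.5, -122.5]
top slide top y 181 [-142.4, -130.8, -121.4] guide 303 [-102.9, -77.2, -49.2] pad? 5 None
scene slide top y 145 [-141.3, -127.2, -116.6] guide 294 [-119.4, -77.2, -50.1] pad? 25 [-135.2, -118.5, -116.4]
wrist_14.87.png
wrist_16.60.png
wrist_18.50.png
```

>>> arm_command --rows '[{"delta_pos": [0, 3, 0], "roll": 0, "jaw": 40}, {"delta_pos": [0, 6, 0], "roll": 0, "jaw": 47}, {"delta_pos": [0, 9, 0], "roll": 0, "jaw": 53}, {"delta_pos": [0, 11.5, 0], "roll": 0, "jaw": 60}, {"delta_pos": [0, 11.5, 0], "roll": 0, "jaw": 60}, {"delta_pos": [0, 11.5, 0], "roll": 0, "jaw": 60}, {"delta_pos": [0, 11.5, 0], "roll": 0, "jaw": 60}]'

```text
time_s: 19.23
ee_pos: [600.3, -259.1, 45.1]
ee_rot: [-180.0, 0.1, 1.2]
force: [-0.2, -0.1, 0.5]
gripper_width: 54.8
gripper_force: 0.0
```

>>> arm_command --rows '[{"delta_pos": [0, -1, 0], "roll": 0, "jaw": 56}, {"delta_pos": [0, -2.4, 0], "roll": 0, "jaw": 53}, {"delta_pos": [0, -3.8, 0], "roll": 0, "jaw": 50}, {"delta_pos": [0, -4.5, 0], "roll": 0, "jaw": 48.5}, {"delta_pos": [0, -5.1, 0], "roll": 0, "jaw": 47}, {"delta_pos": [0, -5.8, 0], "roll": 0, "jaw": 45.5}, {"delta_pos": [0, -6.5, 0], "roll": 0, "jaw": 44}, {"delta_pos": [0, -7, 0], "roll": 0, "jaw": 43}, {"delta_pos": [0, -7.4, 0], "roll": 0, "jaw": 42}, {"delta_pos": [0, -7.4, 0], "roll": 0, "jaw": 42}, {"delta_pos": [0, -7.4, 0], "roll": 0, "jaw": 42}, {"delta_pos": [0, -7.4, 0], "roll": 0, "jaw": 42}]'

```text
time_s: 20.23
ee_pos: [600.2, -251.8, 45.2]
ee_rot: [-180.0, 0.1, 1.2]
force: [-2.6, -4.4, -8.5]
gripper_width: 38.2
gripper_force: 12.4
```

```bash
python3 - <<'E'
from h import *
look()
import glob,os
a=sorted(glob.glob("pics/wrist_*"),key=os.path.getmtime)[-1]; b=a.replace("wrist","scene")
i=cv2.resize(cv2.imread(a)[100:260,:320],None,fx=2,fy=2); j=cv2.resize(cv2.imread(b)[130:260,230:390],None,fx=4,fy=4)[:, :640]
cv2.imwrite("pics/fin1.png",cv2.resize(np.vstack([i,j[:480]]),None,fx=.7,fy=.7))
E
```

```text
{'time_s': 20.23, 'ee_pos': [600.24, -251.83, 45.22], 'force': [-2.56, -4.44, -8.45], 'gripper_width': 38.15, 'gripper_force': 12.37}
wrist slide top y 2709 [-135.5, -125.7, -112.6] guide 2400 [-113.9, -84.6, -67.7] pad? 391 [-136.1, -134.9, -114.0]
top slide top y 188 [-135.5, -123.8, -112.2] guide 298 [-100.6, -77.2, -49.1] pad? 4 None
scene slide top y 149 [-133.5, -119.9, -108.7] guide 296 [-114.1, -76.6, -49.9] pad? 27 [-132.6, -111.0, -109.2]
```

View pics/fin1.png

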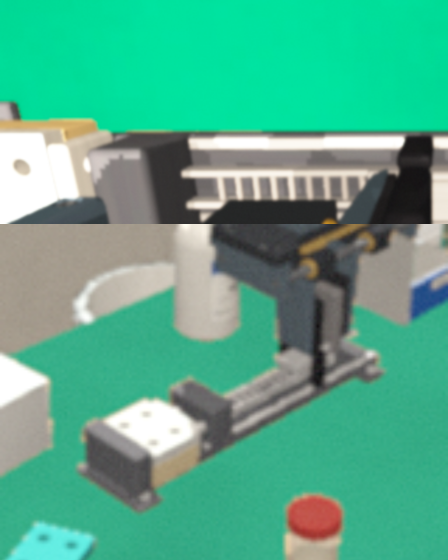

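Wrist crop (top) and scene crop (bottom) show the pile flat and flush between the fixed jaw and the pad. The pad is about 5–6 mm in, so I'll squeeze a little more.

>>> arm_command --rows '[{"delta_pos": [0, -0.5, 0], "roll": 0, "jaw": 41}, {"delta_pos": [0, -0.9, 0], "roll": 0, "jaw": 40}, {"delta_pos": [0, -1.3, 0], "roll": 0, "jaw": 39.2}, {"delta_pos": [0, -1.3, 0], "roll": 0, "jaw": 39.2}, {"delta_pos": [0, -1.3, 0], "roll": 0, "jaw": 39.2}, {"delta_pos": [0, -1.3, 0], "roll": 0, "jaw": 39.2}, {"delta_pos": [0, -1.3, 0], "roll": 0, "jaw": 39.2}, {"delta_pos": [0, -1.3, 0], "roll": 0, "jaw": 39.2}, {"delta_pos": [0, -1.3, 0], "roll": 0, "jaw": 39.2}, {"delta_pos": [0, -1.3, 0], "roll": 0, "jaw": 39.2}, {"delta_pos": [0, -1.3, 0], "roll": 0, "jaw": 39.2}, {"delta_pos": [0, -1.3, 0], "roll": 0, "jaw": 39.2}]'

```text
time_s: 21.38
ee_pos: [600.2, -250.6, 45.2]
ee_rot: [180.0, 0.1, 1.2]
force: [-2.9, -5.1, -9.9]
gripper_width: 35.8
gripper_force: 14.8
```

```bash
python3 - <<'E'
from h import *
look()
f=env.grab_frame("top"); P=pts(f); x,y,z=P[...,0],P[...,1],P[...,2]
w=(f["img"].min(2)>170)
def r(n,q):
    a=cv2.minAreaRect(q[:,:2].astype(np.float32)); print(n,len(q),np.round(a[0],1),np.round(a[1],1),round(a[2],2))
r("guide now",P[w&(z>34)&(z<44)&(abs(x-596)<45)&(y<-40)&(y>-96)])
r("fixed jaw",P[(z>41)&(z<52)&~w&(abs(x-596)<45)&(abs(y+38)<15)])
r("jar",P[208:240,292:322][(P[208:240,292:322,2]>40)]); g=P[188:238,410:460]; h=f["img"][188:238,410:460].min(2)>150; r("gauze",g[h&(g[...,2]<20)])
f0=dict(np.load("top0.npz"));P0=pts(f0);g=P0[188:238,410:460]; h=f0["img"][188:238,410:460].min(2)>150; r("gauze0",g[h&(g[...,2]<20)])
E
```

```text
{'time_s': 21.38, 'ee_pos': [600.22, -250.58, 45.24], 'force': [-2.89, -5.07, -9.87], 'gripper_width': 35.83, 'gripper_force': 14.84}
wrist slide top y 2640 [-133.1, -123.6, -110.0] guide 2495 [-115.0, -83.9, -66.7] pad? 397 [-133.8, -132.4, -111.4]
top slide top y 185 [-133.2, -121.5, -109.8] guide 324 [-109.9, -74.9, -49.2] pad? 9 None
scene slide top y 144 [-132.0, -117.4, -106.9] guide 299 [-109.9, -77.5, -50.3] pad? 26 [-130.5, -108.9, -107.3]
guide now 512 [596.1 -70.3] [51.3 59.6] 89.99
fixed jaw 177 [594.3 -37.5] [61.1 16.8] 2.41
jar 230 [431.3 -77.2] [39.4 36.7] 0.26
gauze 605 [ 453.2 -396.5] [89.  85.2] 3.5
gauze0 855 [ 439.2 -390.8] [95.  79.3] 30.07
```

```bash
python3 -c "
from h import *
print(env.job_done())"
```

```text
the job is handed in; nothing more can be done
None
```

I handed the job in at about 21 s while still holding the trigger and handle squeezed. The foam and guide plate are clamped flush against the fixed jaw with the pad about 7–8 mm in, and I haven't seen the verdict.

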